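# Rolling pin out of a half-opening drawer

### The arm

A 6-joint arm with a two-finger parallel gripper is mounted at the origin on the work surface. World frame = base frame: x ahead of the robot, y to its left, z up, the work surface at z = 0. Lengths are in mm, angles in rad, forces in N, time in s.
With the tool pointing down it reaches from about 350 to 875 mm from the base axis. Payload 4.2 kg.
Tool frame: the origin (TCP) lies at the very end of the fingers, on their centre line; the grasp point (between the pads) lies 19 mm behind it (arm.grip_point_offset is the distance from the TCP to the grasp point, in mm); z points along the fingers, y is the direction in which the jaws open and shut (so a half turn about z gives the same grasp; the last joint's range is limited). The gripper opens to 85 mm and grips with 20 to 120 N. Pads are 22 mm wide; open, the fingers measure 114 mm over their backs; the gripper's body (76 mm by 85 mm) begins 54 mm behind the grasp point. The pads swing forward as they close: fully open they stand 13 mm farther back than shut.
Start: joints at [-1.029, 0.385, 0.008, 0, -1.194, -0.259], TCP at [174.42, -600.147, 231.312] pointing down, gripper open.
Joint ranges: [-3.14, 3.14], [-1.21, 2.06], [-1.07, 1.41], [-3.16, 2.05], [-2.99, -0.16], [-3.1, 3.1]. Speed limits (rad/s): [2.79, 2.79, 3.14, 3.14, 3.14, 3.14].

### API

Orientations are given as a unit quaternion [x, y, z, w].
In Python, from bench import arm gives the robot as it stands.
- The arm moves only by the tool drive_tool, never from a script. Its argument "steps" is a list of rows, each a list of 5 numbers: the shift along the tool's x, y, z in m, then the turn about the tool's z in degrees, then the finger opening in m, from 0 to 0.0854. A call has 1 to 20 rows; each row shifts and turns the commanded pose from where the row before left it, along the tool's axes as they then stand; what a row does not reach is not made up. A row lasts 1/10 s, in which the tool goes at most 50 mm and 8.59 degrees, less where a joint would pass 70% of its speed; a pose out of reach is approached as far as the arm can. A call is refused whole if a number of a shift passes 0.05 or a number of a turn 8.59, either way. A call with a gripper value outside its range is refused whole. The fingers move at their own pace and stop on an object; the grip force is fixed at half the most. Time passes only in rows, so rows that do not move let the fingers close. It gives the time, the measured TCP pose, the force and the opening at its end, in the units of the state.
- arm.read_state(): the state, without advancing time (a new reading comes with each control period).
- arm.get_image(name): name is "scene" or "top" or "wrist"; returns (picture, depth): 420x560x3 uint8, blue, green, red; 420x560 float32, mm along the optical axis (not along the pixel's ray), 0 where there is no reading.
- arm.camera_params(name): a dict with "K" (3x3 intrinsics, pixels), "dist" ([k1, k2, p1, p2, k3] as OpenCV has them; the pictures are not rectified), "world_to_cam" (4x4, takes a point from world to camera coordinates); the wrist camera has in their place "mount" (4x4, takes a point from camera to tool coordinates, whose origin is the TCP and whose axes are the flange's). Camera axes: x right, y up, looking along -z (the intrinsics and any distortion apply to the point x, -y, -z); pixel columns grow to the right and rows downward; lengths in mm; the calibration is good to about 2 mm. A picture is of the moment at which its call begins: read the wrist's pose just before it. camera_params takes no time and is no camera call.
- arm.job_done(): hands the job in, once; it reports no verdict.
The state is a dict: "clock": time; "joints": joint angles; "joint_vel": joint speeds; "joint_efforts": joint torques, N m; "position": TCP position; "ee_rot": TCP orientation; "contact_force": force on the tool from outside, world axes, zero at the start; "wrist_torque": the same for the moment, N m; "gripper_width": finger opening in mm.
Only numpy, scipy, OpenCV 4.12 (cv2) and the standard library are available. Lean on these libraries where they do the work, as an engineer would, in place of code of your own. Each camera call takes 0.05 s, during which the arm holds its last target.

### The job

The low baking drawer is ajar and only opens part way: pull it out as far as it goes and leave it open. Then take the rolling pin, which is longer than the opening, out through the gap by tilting its near end up, and finish while still holding it in the gripper, level and still, at least 10 cm above the drawer unit's wooden top. Leave the wooden spoon in the drawer and everything else on the counter where it is.

Things in the scene. Friction and masses are not known exactly. Their poses are not given: they have to be found in the camera images.
- unit: Fixed low cream drawer unit, 330 mm wide (y), under a butcher-block slab 350 mm wide, 390 mm deep. Origin: counter level, below the middle of the slab's front edge; x points to its back (away from the robot), y left, z up. The slab's underside is at z = 90 mm, its top at z = 112 mm, its front edge at x = 0; a bowl stands over 120 mm behind it; nothing covers the drawer in front of x = 0.
- drawer (a joint): How far the drawer is pulled out along the unit's -x, in m: 0 shut, 0.20 at its stop. It stays where it is left (about 3 N friction, light damping). The inner face of its front panel is at unit x = -value. Inside, the drawer is 350 mm long (x) and 280 mm wide (y); floor at unit z = 18 mm, side and back walls up to z = 58 mm.
- drawer_rim (a point): Middle of the top edge of the drawer's front panel, unit z = 74 mm; moves with the drawer, axes as the unit's. The panel is 18 mm thick (x; this point is mid-thickness), 330 mm wide, z = 6 to 74 mm, and can be pinched here from above, one finger inside the drawer. Two round 22 mm knobs stand 24 mm out of its front at y = +-90 mm, z = 38 mm.
- pin: Plain light wooden rolling pin, 290 mm long, about 0.2 kg, lying lengthwise (unit x, within a few degrees) on the drawer's floor in the left or the right half of the drawer, its back part under the slab. Origin at its middle on the axis; own x along the axis, from the robot to the back. Diameter 34 mm over the middle 190 mm, tapering from 31 to 18 mm at the ends. It may roll.
- pin_near (a point): Centre of the pin's end face nearer the robot (own x = -145 mm).
- spoon: Flat wooden spoon, 250 mm long, 10 mm thick, head 42 mm wide, handle 12 mm, lying lengthwise in the other half of the drawer. Origin under its middle; it stays in the drawer.
- mug: White mug, 82 mm wide, 95 mm high, handle on one side, on the counter to the left. Origin under its centre.
- jar: Glass jar with steel cap, 84 mm wide, 130 mm high, on the counter to the right. Origin under its centre.
- cutter: Round steel cookie cutter, 70 mm wide, 35 mm high, on the counter to the right. Origin under its centre.
- mill: Dark wooden pepper mill, 52 mm wide, 125 mm high, on the counter to the left. Origin under its centre.

How it is judged (in metres and radians):
On the way, in this order (a step that is already met when the one before it is completed fails the run):
1. the drawer is pulled out to its stop (within 12 mm) (value of joint drawer above 0.188 m), for 0.2 s.
2. the pin is tilted through the gap: its near end above the slab's top while its middle is still low (below 105 mm) (height (world z) of pin_near above 0.115 m and height (world z) of pin below 0.105 m), for 0.05 s.
At the end, for the whole second after the job is handed in: Pin held by the fingers alone, at rest (under 30 mm/s), its near end and middle over 195 mm above the counter (83 mm above the slab), level within 15 degrees, not touching unit or drawer; drawer open over 180 mm; spoon still in the drawer (origin under 40 mm above the counter) (height (world z) of each of pin_near, pin above 0.195 m and angle between pin's own x axis and vertical between 1.309 and 1.833 rad and contact force between the fingers and pin above 2 N and contact force between pin and unit below 0.1 N and linear speed of pin below 0.03 m/s and value of joint drawer above 0.18 m and z of spoon in the frame of unit below 0.04 m); the arm keeps its last pose, push and grip.
It fails at once if something on the counter is pushed more than 30 mm (distance of any of mug, jar, cutter, mill from where it was at the start of the episode above 0.03 m).
It fails at once if the spoon is lifted out of the drawer (z of spoon in the frame of unit above 0.075 m).
It also fails if it takes over 51 s, if anything falls off the work surface, if the arm or the gripper's body presses on something with over 40 N, if the wrist force passes 120 N, or if a joint passes its speed limit or range.

## Working session

There is one attempt and no reset: what is moved stays moved. The work goes in short steps, Python scripts to look and compute and a tool call to move; the robot and the scene stay as the last step left them, time stands still between calls to the robot, and variables do not carry over. Pictures are saved under pics/ and viewed, and the job is handed in when it is done.

Besides the shell and the picture viewer there is one more tool, called after "Emit:" by a JSON object that holds its "api" and its "payload". drive_tool: Moves the arm, as the interface text tells. Its arguments: {"type":"object","properties":{"steps":{"type":"array"}},"required":["steps"]}

```bash
ls; mkdir -p pics; python3 - <<'E'
from bench import arm
import cv2
s=arm.read_state();print(s)
for n in("scene","top"):
    im,d=arm.get_image(n);cv2.imwrite(f"pics/{n}0.png",im)
    import numpy as np;np.save(f"pics/{n}0.npy",d)
for n in("scene","top","wrist"):print(arm.camera_params(n))
E
```

```text
pics
{'clock': 0.0, 'joints': array([-1.02938063e+00,  3.85557215e-01,  6.61435290e-03, -4.86866062e-04,
       -1.19399065e+00, -2.58595353e-01]), 'joint_vel': array([ 1.21690437e-03, -1.22713062e-04, -1.10957263e-03,  1.27907223e-03,
       -5.55434059e-06, -4.15170034e-04]), 'joint_efforts': array([-7.22101231e-04, -3.92284763e+01,  1.88400078e+01,  4.18613613e+00,
       -4.63309698e-03,  4.09084478e-06]), 'position': array([ 174.2640553 , -599.60448486,  230.21849276]), 'ee_rot': array([-1.40850350e-01,  9.90030295e-01,  1.07234645e-03, -2.07736739e-04]), 'contact_force': array([-0.50422679,  0.41156456,  0.09144313]), 'wrist_torque': array([0.04784347, 0.01941862, 0.01757939]), 'gripper_width': 85.11728098097299}
{'K': array([[440.56252848,   0.        , 288.52039823],
       [  0.        , 440.56252848, 215.56187787],
       [  0.        ,   0.        ,   1.        ]]), 'dist': array([-0.14144595,  0.        ,  0.        ,  0.        ,  0.        ]), 'world_to_cam': array([[ 6.25254356e-01,  7.80385305e-01,  7.46764080e-03,
        -3.84012446e+02],
       [-5.72734356e-01,  4
[... 724 characters left out ...]
  -1.52339264e+03],
       [ 0.00000000e+00,  0.00000000e+00,  0.00000000e+00,
         1.00000000e+00]])}
{'K': array([[344.0483825 ,   0.        , 274.96398263],
       [  0.        , 344.0483825 , 208.73875558],
       [  0.        ,   0.        ,   1.        ]]), 'dist': array([-0.03318603,  0.        ,  0.        ,  0.        ,  0.        ]), 'mount': array([[ 9.38063159e-04,  9.49943960e-01,  3.12418938e-01,
         8.05845648e+01],
       [ 9.99999468e-01, -1.02535974e-03,  1.15139104e-04,
        -1.64472964e+00],
       [ 4.29717499e-04,  3.12418664e-01, -9.49944416e-01,
        -1.42899744e+02],
       [ 0.00000000e+00,  0.00000000e+00,  0.00000000e+00,
         1.00000000e+00]])}
```

View pics/scene0.png

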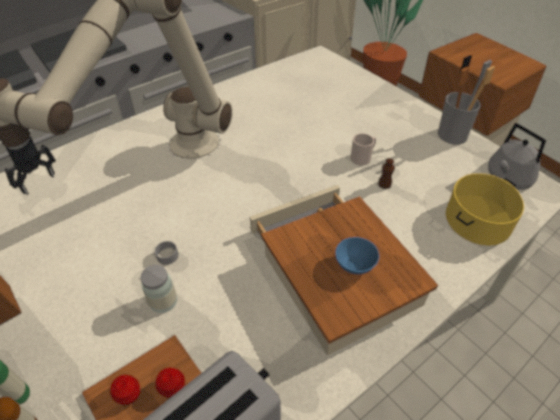

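View pics/top0.png

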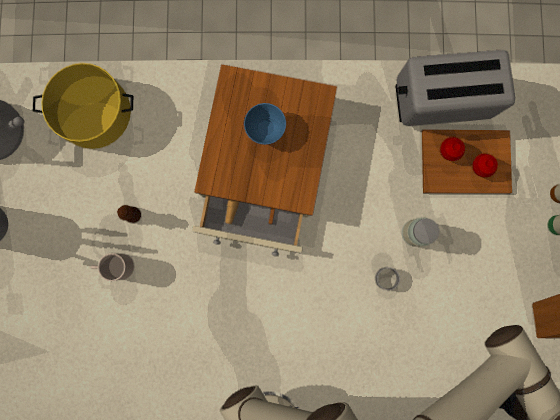

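The top view shows the slab's front corners near (196,192) and (313,214), the drawer panel from about (196,232) to (300,250), the pin near (231,212) on the left, and the spoon near (273,216). I'll measure these.

```bash
cat > h.py <<'E'
import numpy as np, cv2
from bench import arm
from scipy.spatial.transform import Rotation as R
def w2c(n):
    p=arm.camera_params(n)
    if n!="wrist": return p,p["world_to_cam"]
    s=arm.read_state();T=np.eye(4);T[:3,:3]=R.from_quat(s["ee_rot"]).as_matrix();T[:3,3]=s["position"]
    return p,np.linalg.inv(T@p["mount"])
def ray(px,n,M=None):
    p,W=w2c(n)
    if M is not None: W=M
    u=cv2.undistortPoints(np.array(px,float).reshape(-1,1,2),p["K"],p["dist"]).reshape(-1,2)
    d=np.c_[u[:,0],-u[:,1],-np.ones(len(u))]
    C=np.linalg.inv(W);return C[:3,3],d@C[:3,:3].T
def plane(px,z,n,M=None):
    o,d=ray(px,n,M);t=(np.asarray(z)-o[2])/d[:,2];return o+d*np.reshape(t,(-1,1))
def proj(P,n,M=None):
    p,W=w2c(n)
    if M is not None: W=M
    c=np.atleast_2d(P)@W[:3,:3].T+W[:3,3]
    c=c*[1,-1,-1]
    return cv2.projectPoints(c,np.zeros(3),np.zeros(3),p["K"],p["dist"])[0].reshape(-1,2)
E
python3 - <<'E'
from h import *
im=cv2.imread("pics/top0.png")
hsv=cv2.cvtColor(im,cv2.COLOR_BGR2HSV)
m=cv2.inRange(hsv,(5,120,80),(20,255,255));m[:,345:]=0
c=max(cv2.findContours(m,0,2)[0],key=cv2.contourArea)
print(cv2.approxPolyDP(c,6,True).reshape(-1,2))
cv2.imwrite("pics/top0z.png",cv2.resize(im[170:270,170:330],None,fx=5,fy=5,interpolation=2))
E
```

```text
[[221  65]
 [195 186]
 [206 195]
 [200 226]
 [209 194]
 [230 199]
 [228 223]
 [236 200]
 [300 212]
 [296 244]
 [302 214]
 [312 214]
 [336  86]]
```

View pics/top0z.png

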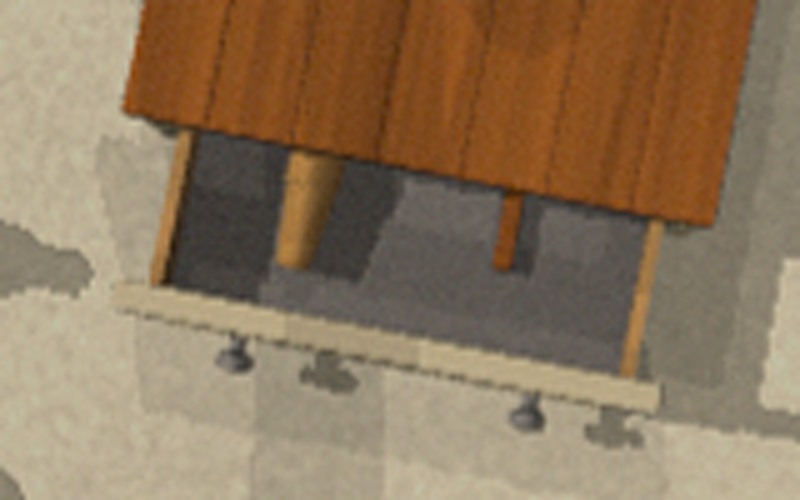

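```bash
python3 - <<'E'
from h import *
z=lambda L:[(170+a/5,170+b/5) for a,b in L]
S=plane(z([(124,112),(712,228)])+[(221,65),(336,86)],112,"top");print(S.round(1))
print(np.linalg.norm(S[0]-S[1]),np.linalg.norm(S[0]-S[2]))
P=plane(z([(115,284),(660,384),(118,308),(656,410)]),74,"top");print(P.round(1),np.linalg.norm(P[0]-P[1]))
o=(S[0]+S[1])/2
ya=S[0]-S[1]; ya/=np.linalg.norm(ya); xa=np.array([ya[1],-ya[0],0]); 
xb=(S[2]+S[3]-S[0]-S[1]); print("yaw",np.degrees(np.arctan2(xa[1],xa[0])),np.degrees(np.arctan2(xb[1],xb[0])))
U=lambda p:np.c_[(p-o)@xa,(p-o)@ya]
print(U(P).round(1)); rim=P.mean(0);print("rim",rim,"o",o)
N=plane(z([(291,268),(312,152),(286,205),(320,205)]),[35,35,35,35],"top");print(U(N).round(1),N.round(1))
E
```

```text
[[ 707.5  212.4  112. ]
 [ 640.6 -127.7  112. ]
 [1087.3  140.6  112. ]
 [1024.  -199.1  112. ]]
346.58381941581285 386.53739952462274
[[609.9 222.6  74. ]
 [551.4 -99.6  74. ]
 [595.7 220.6  74. ]
 [536.1 -97.2  74. ]] 327.408198648482
yaw -11.126861915571343 -10.62449438458324
[[ -97.7  164.5]
 [ -93.  -162.9]
 [-111.3  159.8]
 [-108.5 -163.5]]
rim [573.25142323  61.62486013  74.        ] o [674.05106473  42.3346954  112.        ]
[[-66.5  68.2]
 [  5.3  69.8]
 [-29.5  78.9]
 [-25.5  58.6]] [[622.  122.1  35. ]
 [692.7 109.8  35. ]
 [660.3 125.4  35. ]
 [660.4 104.7  35. ]]
```

```bash
cat >> h.py <<'E'
yaw=np.radians(-10.8);O=np.array([674.,42.3,0])
XA=np.array([np.cos(yaw),np.sin(yaw),0]);YA=np.array([-np.sin(yaw),np.cos(yaw),0]);UB=np.array([XA,YA,[0,0,1]])
U=lambda p:(np.atleast_2d(p)-O)@UB.T
def st(tgt=None):
    s=arm.read_state();Rm=R.from_quat(s["ee_rot"]).as_matrix()
    tx=Rm[:,0];a=np.degrees(np.arctan2(tx@-YA,tx@-XA))
    print("t",round(s["clock"],2),"unit",U(s["position"])[0].round(1),"turn needed(tool z)",round(a,2),"tz",Rm[:,2].round(3),"F",s["contact_force"].round(1),"w",round(s["gripper_width"],1))
    if tgt is not None:
        w=O+np.array(tgt)@UB; print("tool shift mm",(Rm.T@(w-s["position"])).round(1))
E
python3 - <<'E'
from h import *
st([-66,3,200])
print("joints",arm.read_state()["joints"].round(2))
z=lambda L:[(170+a/5,170+b/5) for a,b in L]
print(U(plane(z([(504,268),(512,195)]),28,"top")).round(1))
print("jar,mill",U(plane([(424,231),(128,213)],120,"top")).round(0))
E
```

```text
t 0.1 unit [-370.6 -724.2  230.3] turn needed(tool z) 27.0 tz [-0.001  0.002 -1.   ] F [-0.8 -0.6 -1.2] w 85.3
tool shift mm [-601.5  509.7   31.3]
joints [-1.03  0.39  0.01 -0.   -1.19 -0.26]
[[-41.2 -58.1  28. ]
 [  3.5 -54.5  28. ]]
jar,mill [[  16. -497.  120.]
 [ -94.  350.  120.]]
```

Emit:
{"api": "drive_tool", "payload": {"steps": [[0, 0, 0, 6.75, 0.0], [0, 0, 0, 6.75, 0], [0, 0, 0, 6.75, 0], [0, 0, 0, 6.75, 0], [-0.0085, 0.02, 0, 0, 0], [-0.017, 0.04, 0, 0, 0], [-0.017, 0.04, 0, 0, 0], [-0.017, 0.04, 0, 0, 0], [-0.017, 0.04, 0, 0, 0], [-0.017, 0.04, 0, 0, 0], [-0.017, 0.04, 0, 0, 0], [-0.017, 0.04, 0, 0, 0], [-0.017, 0.04, 0, 0, 0], [-0.017, 0.04, 0, 0, 0], [-0.017, 0.04, 0, 0, 0], [-0.017, 0.04, 0, 0, 0], [-0.017, 0.04, 0, 0, 0], [-0.017, 0.04, 0, 0, 0], [-0.017, 0.04, 0, 0, 0], [-0.017, 0.04, 0, 0, 0]]}}

```text
clock: 2.1
position: [549.8, -38.8, 231.0]
ee_rot: [0.094, 0.996, -0.0, -0.0]
contact_force: [1.4, -0.8, 1.2]
gripper_width: 0.1
```

```bash
python3 - <<'E'
from h import *
st([-66,3,200])
E
```

```text
t 2.1 unit [-106.8 -102.9  231. ] turn needed(tool z) 0.02 tz [-0.001  0.    -1.   ] F [ 1.4 -0.8  1.2] w 0.1
tool shift mm [-40.8 105.9  31. ]
```

Emit:
{"api": "drive_tool", "payload": {"steps": [[-0.01, 0.035, 0, 0, 0], [-0.015, 0.04, 0, 0, 0], [-0.0155, 0.03, 0, 0, 0], [0, 0, 0, 0, 0], [0, 0, 0, 0, 0]]}}

```text
clock: 2.6
position: [608.5, 55.5, 230.2]
ee_rot: [0.094, 0.996, -0.0, -0.001]
contact_force: [-1.0, 0.6, -0.3]
gripper_width: 0.2
```

```bash
python3 - <<'E'
from h import *
st([-66,3,45])
im,_=arm.get_image("wrist");cv2.imwrite("pics/w1.png",im)
print(proj(O+np.array([[-66,3,45],[-93,165,74],[-93,-165,74],[0,175,112],[0,-175,112]])@UB,"wrist").round(0))
E
```

```text
t 2.6 unit [-66.8   0.7 230.2] turn needed(tool z) 0.05 tz [-0.002 -0.    -1.   ] F [-1.   0.6 -0.3] w 0.2
tool shift mm [ -1.2   2.5 185.2]
[[280. 183.]
 [463. 161.]
 [ 91. 161.]
 [479. 276.]
 [ 75. 275.]]
```

View pics/w1.png

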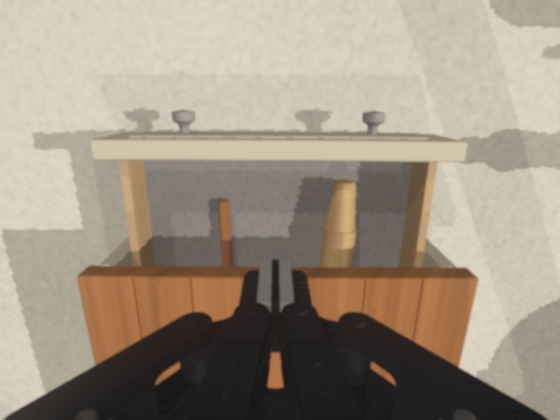

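The wrist view matches the predicted panel edge (row 161) and slab corners within a few pixels. The pin near (345,183) and the spoon near (224,200) both clear the centre, so I'll descend and pull with the closed fingers.

Emit:
{"api": "drive_tool", "payload": {"steps": [[0, 0.002, 0.03, 0, 0], [0, 0, 0.04, 0, 0], [0, 0, 0.04, 0, 0], [0, 0, 0.04, 0, 0], [0, 0, 0.03, 0, 0], [0, 0, 0.005, 0, 0], [0, 0, 0, 0, 0], [0.005, 0, 0, 0, 0], [0.005, 0, 0, 0, 0], [0.005, 0, 0, 0, 0], [0.005, 0, 0, 0, 0]]}}

```text
clock: 3.75
position: [590.8, 61.0, 47.9]
ee_rot: [0.094, 0.996, 0.001, 0.002]
contact_force: [3.5, -2.7, 2.2]
gripper_width: -0.3
```

```bash
python3 - <<'E'
from h import *
st()
E
```

```text
t 3.75 unit [-85.3   2.8  47.9] turn needed(tool z) 0.06 tz [ 0.005  0.001 -1.   ] F [ 3.5 -2.7  2.2] w -0.3
```

Emit:
{"api": "drive_tool", "payload": {"steps": [[0.004, 0, 0, 0, 0], [0.005, 0, 0, 0, 0], [0.006, 0, 0, 0, 0], [0.007, 0, 0, 0, 0], [0.007, 0, 0, 0, 0], [0.007, 0, 0, 0, 0], [0.007, 0, 0, 0, 0], [0.007, 0, 0, 0, 0], [0.007, 0, 0, 0, 0], [0.007, 0, 0, 0, 0], [0.007, 0, 0, 0, 0], [0.007, 0, 0, 0, 0], [0.006, 0, 0, 0, 0], [0.005, 0, 0, 0, 0], [0.004, 0, 0, 0, 0], [0.003, 0, 0, 0, 0], [0.002, 0, 0, 0, 0], [0.001, 0, 0, 0, 0], [0.001, 0, 0, 0, 0]]}}

```text
clock: 5.65
position: [491.0, 79.2, 46.1]
ee_rot: [0.094, 0.996, -0.0, -0.0]
contact_force: [3.6, -1.1, -1.0]
gripper_width: 0.2
```

```bash
python3 - <<'E'
from h import *
st()
E
```

```text
t 5.65 unit [-186.7    2.    46.1] turn needed(tool z) -0.01 tz [-0.001 -0.001 -1.   ] F [ 3.6 -1.1 -1. ] w 0.2
```

Emit:
{"api": "drive_tool", "payload": {"steps": [[0.002, 0, 0, 0, 0], [0.002, 0, 0, 0, 0], [0.002, 0, 0, 0, 0], [0.002, 0, 0, 0, 0], [0.002, 0, 0, 0, 0], [0.001, 0, 0, 0, 0], [0, 0, 0, 0, 0]]}}

```text
clock: 6.35
position: [489.3, 80.4, 46.7]
ee_rot: [0.092, 0.996, 0.001, 0.008]
contact_force: [33.9, -21.9, -22.1]
gripper_width: 0.0
```

```bash
python3 - <<'E'
from h import *
st()
E
```

```text
t 6.35 unit [-188.5    2.8   46.7] turn needed(tool z) 0.19 tz [ 0.016  0.001 -1.   ] F [ 33.9 -21.9 -22.1] w 0.0
```

The force rose to 34 N, so the drawer is at its stop. I'll back off, rise and look.

Emit:
{"api": "drive_tool", "payload": {"steps": [[-0.01, 0, 0, 0, 0], [-0.015, 0, 0, 0, 0], [-0.015, 0, 0, 0, 0], [0, 0, 0, 0, 0], [0, 0, -0.04, 0, 0], [0, 0, -0.05, 0, 0], [0, 0, -0.05, 0, 0], [0, 0, -0.04, 0, 0.085], [0, 0, 0, 0, 0.085], [0, 0, 0, 0, 0.085], [0, 0, 0, 0, 0.085]]}}

```text
clock: 7.45
position: [517.9, 73.7, 224.6]
ee_rot: [0.094, 0.996, -0.001, -0.002]
contact_force: [-0.1, -0.2, -1.2]
gripper_width: 57.7
```

```bash
python3 - <<'E'
from h import *
st()
p,W=w2c("wrist");np.save("pics/W2.npy",W)
im,d=arm.get_image("wrist");cv2.imwrite("pics/w2.png",im);np.save("pics/w2d.npy",d)
t,_=arm.get_image("top");cv2.imwrite("pics/t2.png",t);cv2.imwrite("pics/t2z.png",cv2.resize(t[180:300,160:320],None,fx=5,fy=5,interpolation=2))
E
```

```text
t 7.45 unit [-159.2    1.6  224.6] turn needed(tool z) -0.01 tz [-0.004 -0.001 -1.   ] F [-0.1 -0.2 -1.2] w 57.7
```

View pics/w2.png

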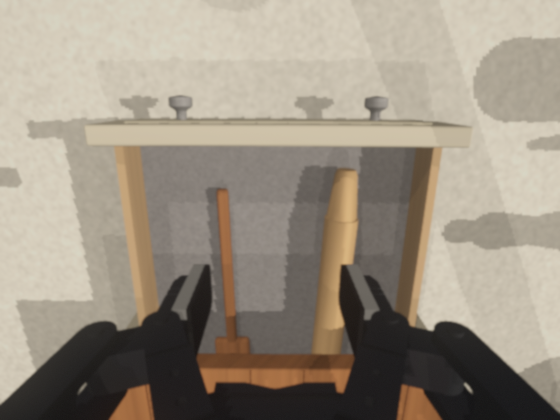

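View pics/t2z.png

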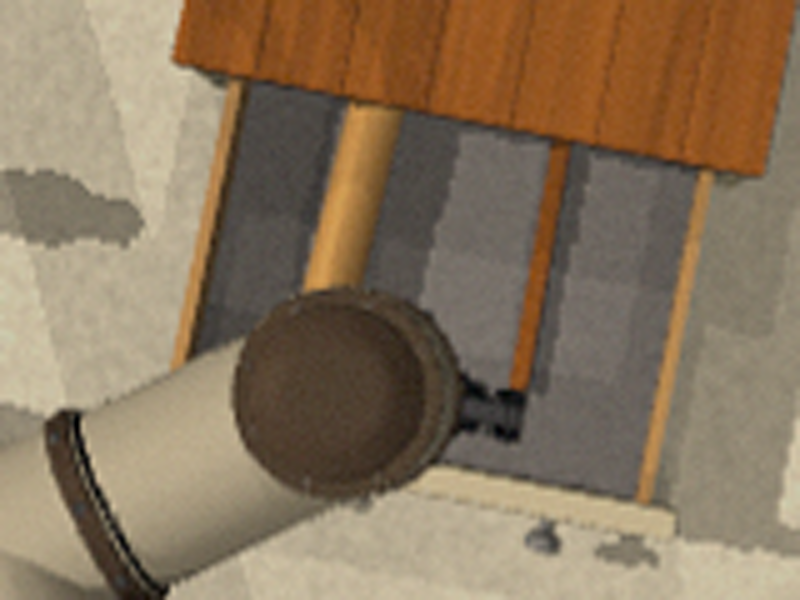

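The wrist view shows the pin's near end at (346,170), its shoulder at row 220 (columns 328–357), and its body running to (328,350). In the top zoom the body edges are (350–402,105) and (305–357,285).

```bash
python3 - <<'E'
from h import *
W=np.load("pics/W2.npy")
print("wrist near/shoulder L,R",U(plane([(346,170),(328,220),(357,220)],35,"wrist",W)).round(1))
z=lambda L:[(160+a/5,180+b/5) for a,b in L]
print("top",U(plane(z([(350,105),(402,105),(305,285),(357,285)]),35,"top")).round(1))
print("slab",U(plane(z([(174,60),(766,176)]),112,"top")).round(1))
print("panel inner right",U(plane(z([(675,510)]),74,"top")).round(1))
im=cv2.imread("pics/w2.png");hsv=cv2.cvtColor(im,cv2.COLOR_BGR2HSV)
for r in (180,200,225,240,255):
    m=(hsv[r,300:380,1]>90); c=np.where(m)[0]+300; print(r,c.min(),c.max(),U(plane([(c.min(),r),(c.max(),r)],35,"wrist",W)).round(1).tolist())
st([-60,66,40])
E
```

```text
wrist near/shoulder L,R [[-170.6   69.3   35. ]
 [-118.4   54.1   35. ]
 [-118.4   84.    35. ]]
top [[   2.6   76.7   35. ]
 [   8.5   45.6   35. ]
 [-110.    82.1   35. ]
 [-104.1   51.2   35. ]]
slab [[   2.2  173.6  112. ]
 [   0.6 -175.3  112. ]]
panel inner right [[-199.2 -161.3   74. ]]
180 334 356 [[-160.5, 58.1, 35.0], [-160.5, 79.9, 35.0]]
200 330 356 [[-139.8, 55.1, 35.0], [-139.9, 81.4, 35.0]]
225 324 357 [[-112.9, 50.3, 35.0], [-112.9, 84.5, 35.0]]
240 323 355 [[-96.1, 50.0, 35.0], [-96.1, 83.6, 35.0]]
255 322 353 [[-78.8, 49.7, 35.0], [-78.8, 82.8, 35.0]]
t 7.55 unit [-158.7    1.7  224.4] turn needed(tool z) -0.0 tz [-0.004 -0.001 -1.   ] F [ 1.   0.2 -0. ] w 72.0
tool shift mm [-99.4  64.7 183.9]
```

Emit:
{"api": "drive_tool", "payload": {"steps": [[-0.02, 0.013, 0, 2.7, 0.085], [-0.03, 0.02, 0, 0, 0.085], [-0.03, 0.02, 0, 0, 0.085], [-0.019, 0.009, 0, 0, 0.085], [0, 0, 0.03, 0, 0.085], [0, 0, 0.04, 0, 0.085], [0, 0, 0.04, 0, 0.085], [0, 0, 0.03, 0, 0.085], [0, 0, 0, 0, 0.085]]}}

```text
clock: 8.45
position: [625.9, 110.8, 79.6]
ee_rot: [0.118, 0.993, -0.003, -0.006]
contact_force: [-0.2, -0.5, -0.5]
gripper_width: 84.8
```

```bash
python3 - <<'E'
from h import *
st([-58,64.8,18])
im,d=arm.get_image("wrist");cv2.imwrite("pics/w3.png",im)
E
```

```text
t 8.45 unit [-60.1  58.3  79.6] turn needed(tool z) -2.76 tz [-0.013 -0.005 -1.   ] F [-0.2 -0.5 -0.5] w 84.8
tool shift mm [-2.5  7.1 61.5]
```

View pics/w3.png

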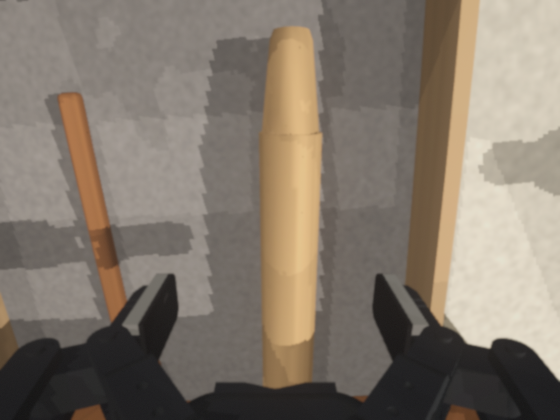

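The pin runs straight down the view at column 290 and the finger midline is near column 275. I'll shift +6 mm in y, descend and grip.

Emit:
{"api": "drive_tool", "payload": {"steps": [[0, 0.006, 0.02, 0, 0.085], [0, 0, 0.02, 0, 0.085], [0, 0, 0.015, 0, 0.085], [0, 0, 0.006, 0, 0.085], [0, 0, 0, 0, 0.085], [0, 0, 0, 0, 0.085]]}}

```text
clock: 9.1
position: [632.4, 118.3, 26.4]
ee_rot: [0.117, 0.993, 0.0, 0.001]
contact_force: [-0.2, 0.4, 0.0]
gripper_width: 85.0
```

```bash
python3 - <<'E'
from h import *
st([-58,64.8,18])
E
```

```text
t 9.1 unit [-55.1  66.9  26.4] turn needed(tool z) -2.68 tz [ 0.002  0.    -1.   ] F [-0.2  0.4  0. ] w 85.0
tool shift mm [ 2.8 -2.2  8.4]
```

Emit:
{"api": "drive_tool", "payload": {"steps": [[0.004, -0.001, 0.004, 0, 0.085], [0, 0, 0.003, 0, 0.085], [0, 0, 0, 0, 0.03], [0, 0, 0, 0, 0], [0, 0, 0, 0, 0], [0, 0, 0, 0, 0], [0, 0, 0, 0, 0], [0, 0, 0, 0, 0], [0, 0, 0, 0, 0], [0, 0, 0, 0, 0]]}}

```text
clock: 10.1
position: [627.9, 118.3, 18.7]
ee_rot: [0.117, 0.993, 0.0, 0.0]
contact_force: [-0.2, -0.3, 2.7]
gripper_width: 32.5
```

```bash
python3 - <<'E'
from h import *
st()
im,d=arm.get_image("wrist");cv2.imwrite("pics/w4.png",im)
E
```

```text
t 10.1 unit [-59.6  66.   18.7] turn needed(tool z) -2.68 tz [ 0.001  0.    -1.   ] F [-0.2 -0.3  2.7] w 32.5
```

View pics/w4.png

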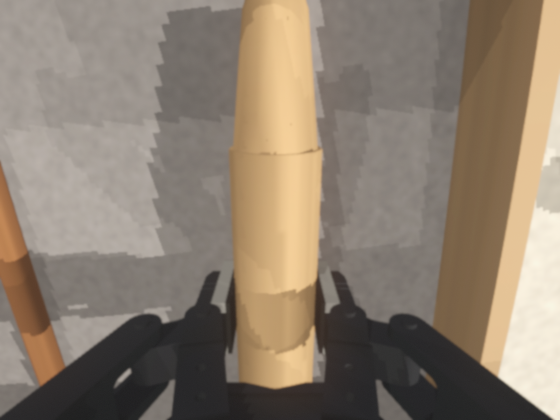

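The pin is held between the pads at width 32.5 mm. I'll lift gently.

Emit:
{"api": "drive_tool", "payload": {"steps": [[0, 0, -0.003, 0, 0], [0, 0, -0.005, 0, 0], [0, 0, -0.006, 0, 0], [0, 0, -0.006, 0, 0], [0, 0, -0.005, 0, 0], [0, 0, -0.003, 0, 0], [0, 0, 0, 0, 0], [0, 0, 0, 0, 0]]}}

```text
clock: 10.95
position: [627.3, 118.1, 46.3]
ee_rot: [0.118, 0.993, 0.0, -0.0]
contact_force: [-0.3, -0.4, -1.8]
gripper_width: 32.4
```

```bash
python3 - <<'E'
from h import *
st()
for n in ("wrist","scene"):
    im,d=arm.get_image(n)
    if n=="scene": im=cv2.resize(im[150:320,220:400],None,fx=4,fy=3.4)
    else: np.save("pics/w5d.npy",d)
    cv2.imwrite(f"pics/{n}5.png",im)
E
```

```text
t 10.95 unit [-60.1  65.7  46.3] turn needed(tool z) -2.71 tz [-0.  0. -1.] F [-0.3 -0.4 -1.8] w 32.4
```

View pics/wrist5.png

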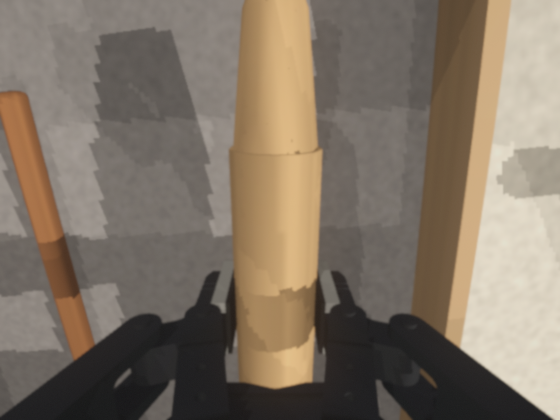

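View pics/scene5.png

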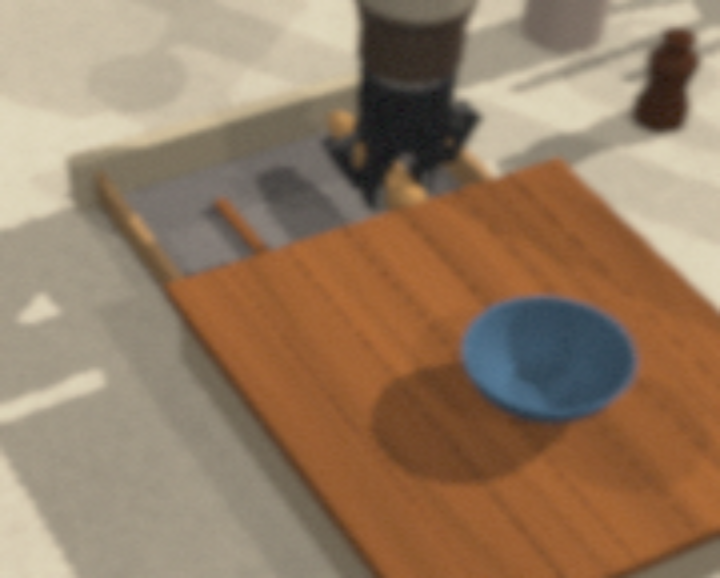

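Emit:
{"api": "drive_tool", "payload": {"steps": [[0, 0, -0.003, 0, 0], [0, 0, -0.003, 0, 0], [0, 0, -0.003, 0, 0], [0, 0, -0.003, 0, 0], [0, 0, -0.003, 0, 0], [0, 0, 0, 0, 0]]}}

```text
clock: 11.65
position: [626.7, 118.0, 60.6]
ee_rot: [0.118, 0.993, -0.0, -0.001]
contact_force: [0.1, 1.2, -6.5]
gripper_width: 32.3
```

```bash
python3 - <<'E'
from h import *
st();print(arm.read_state()["wrist_torque"])
E
```

```text
t 11.65 unit [-60.6  65.5  60.6] turn needed(tool z) -2.72 tz [-0.002 -0.    -1.   ] F [ 0.1  1.2 -6.5] w 32.3
[0.27091037 0.17160782 0.02733999]
```

Emit:
{"api": "drive_tool", "payload": {"steps": [[0, 0, -0.003, 0, 0], [0, 0, -0.003, 0, 0], [0, 0, -0.003, 0, 0], [0, 0, -0.003, 0, 0], [0, 0, 0, 0, 0]]}}

```text
clock: 12.15
position: [626.6, 118.1, 73.2]
ee_rot: [0.118, 0.993, -0.0, -0.001]
contact_force: [-2.1, 1.5, -9.0]
gripper_width: 32.3
```

```bash
python3 - <<'E'
from h import *
st();print(arm.read_state()["wrist_torque"])
p,W=w2c("wrist");np.save("pics/W6.npy",W)
im,d=arm.get_image("wrist");cv2.imwrite("pics/w6.png",im)
# depth along pin axis column 276
o=np.linalg.inv(W)
for r in (20,60,100,140,180,220,260):
    D=np.median(d[r-2:r+3,272:281]);oo,dd=ray([(276,r)],"wrist",W);print(r,D,U(oo+dd*D).round(1))
E
```

```text
t 12.15 unit [-60.8  65.5  73.2] turn needed(tool z) -2.72 tz [-0.002 -0.    -1.   ] F [-2.1  1.5 -9. ] w 32.3
[0.54520059 0.85781019 0.03754808]
20 82.20042 [[-158.    68.8  124. ]]
60 86.166306 [[-149.1   68.4  122.7]]
100 90.33008 [[-139.4   67.9  121.5]]
140 94.956154 [[-128.8   67.4  120.1]]
180 99.01128 [[-117.3   66.9  119.6]]
220 106.20488 [[-103.9   66.3  116.4]]
260 114.601875 [[-88.4  65.6 112.7]]
```

View pics/w6.png

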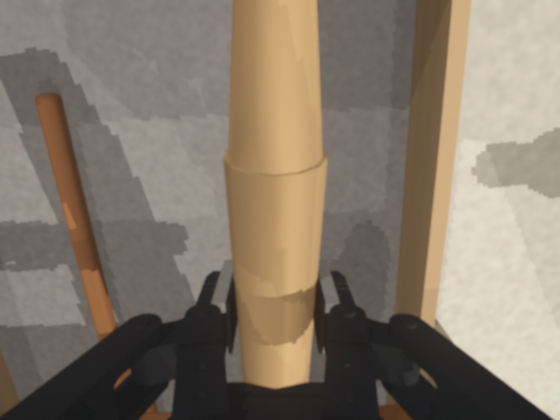

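Depth along the pin gives a slope of about 13° with the near end at about 115 mm, so it is pivoting as planned. I'll raise a bit more.

Emit:
{"api": "drive_tool", "payload": {"steps": [[0, 0, -0.003, 0, 0], [0, 0, -0.003, 0, 0], [0, 0, -0.003, 0, 0], [0.001, 0, -0.001, 0, 0], [0, 0, 0, 0, 0]]}}

```text
clock: 12.7
position: [626.8, 118.2, 83.7]
ee_rot: [0.118, 0.993, 0.0, 0.001]
contact_force: [0.8, 0.2, -8.0]
gripper_width: 32.7
```

```bash
cat >> h.py <<'E'
def look(name,show=True):
    st();print(arm.read_state()["wrist_torque"].round(2))
    p,W=w2c("wrist");im,d=arm.get_image("wrist");cv2.imwrite(name,im)
    for r in (20,60,100,140,180,220,240,260):
        D=np.median(d[r-2:r+3,272:281]);oo,dd=ray([(276,r)],"wrist",W);print(r,U(oo+dd*D).round(1))
E
python3 -c "
from h import *
look('pics/w7.png')"
```

```text
t 12.7 unit [-60.5  65.7  83.7] turn needed(tool z) -2.71 tz [ 0.001  0.    -1.   ] F [ 0.8  0.2 -8. ] w 32.7
[ 0.05  0.37 -0.04]
20 [[-155.2   68.7  148.5]]
60 [[-147.7   68.4  146.5]]
100 [[-139.4   68.   143.9]]
140 [[-130.    67.6  141.1]]
180 [[-119.1   67.1  137.8]]
220 [[-106.8   66.6  134.8]]
240 [[-99.4  66.3 132.1]]
260 [[-90.9  65.9 128.4]]
```

Near end now ≈139 mm with a slope of 22° and the middle ≈84 mm, so the tilt step is met. I'll draw it out along its axis.

Emit:
{"api": "drive_tool", "payload": {"steps": [[0.004, 0, -0.001, 0, 0], [0.006, 0, -0.002, 0, 0], [0.008, 0, -0.003, 0, 0], [0.01, 0, -0.003, 0, 0], [0.01, 0, -0.003, 0, 0], [0.01, 0, -0.003, 0, 0], [0.01, 0, -0.003, 0, 0], [0.01, 0, -0.003, 0, 0], [0.01, 0, -0.003, 0, 0], [0.01, 0, -0.003, 0, 0], [0.01, 0, -0.003, 0, 0], [0.01, 0, -0.003, 0, 0], [0.01, 0, -0.003, 0, 0], [0.01, 0, -0.004, 0, 0], [0.008, 0, -0.004, 0, 0], [0.006, 0, -0.003, 0, 0], [0.004, 0, -0.002, 0, 0], [0, 0, 0, 0, 0]]}}

```text
clock: 14.55
position: [484.3, 152.6, 132.8]
ee_rot: [0.117, 0.993, 0.0, 0.0]
contact_force: [-0.2, -0.3, -1.3]
gripper_width: 32.0
```

```bash
python3 -c "
from h import *
look('pics/w8.png')
im,d=arm.get_image('scene');cv2.imwrite('pics/s8.png',cv2.resize(im[120:320,200:400],None,fx=3,fy=3))"
```

```text
t 14.55 unit [-207.    72.8  132.8] turn needed(tool z) -2.67 tz [ 0.001  0.    -1.   ] F [-0.2 -0.3 -1.3] w 32.0
[ 0.02  0.04 -0.01]
20 [[-302.1   75.8  194.9]]
60 [[-294.4   75.5  192.7]]
100 [[-285.8   75.1  190.8]]
140 [[-276.1   74.7  187.9]]
180 [[-265.1   74.2  184.9]]
220 [[-252.5   73.6  182. ]]
240 [[-244.9   73.3  179. ]]
260 [[-236.8   72.9  176.2]]
```

View pics/s8.png

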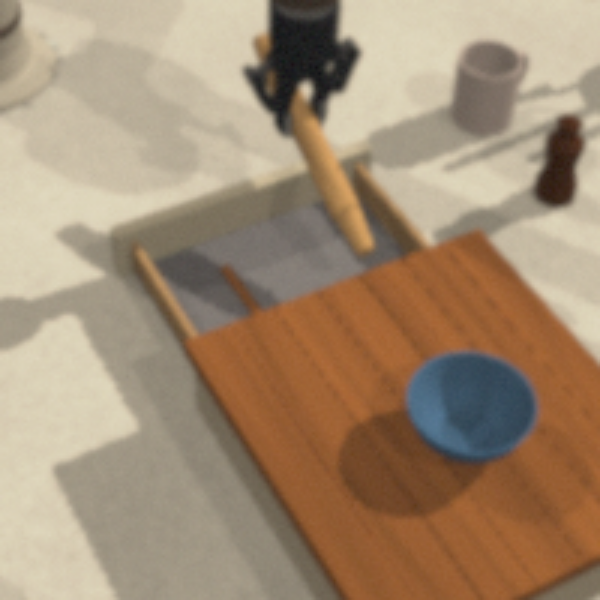

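The scene view shows the pin fully out of the gap and held at a tilt of about 20°, with its back end free in front of the slab. I'll level it by pressing its back end lightly on the slab top.

Emit:
{"api": "drive_tool", "payload": {"steps": [[0, 0, -0.01, 0, 0], [0, 0, -0.02, 0, 0], [0, 0, -0.02, 0, 0], [0, 0, -0.01, 0, 0], [-0.005, 0, 0, 0, 0], [-0.01, 0, 0, 0, 0], [-0.015, 0, 0, 0, 0], [-0.015, 0, 0, 0, 0], [-0.015, 0, 0, 0, 0], [-0.015, 0, 0, 0, 0], [-0.015, 0, 0, 0, 0], [-0.01, 0, 0, 0, 0], [-0.005, 0, 0, 0, 0], [0, 0, 0.01, 0, 0], [0, 0, 0.01, 0, 0], [0, 0, 0.008, 0, 0], [0, 0, 0.005, 0, 0], [0, 0, 0, 0, 0]]}}

```text
clock: 16.45
position: [586.4, 128.0, 159.2]
ee_rot: [0.117, 0.993, -0.0, 0.0]
contact_force: [-2.2, 0.1, 2.2]
gripper_width: 32.3
```

```bash
python3 -c "
from h import *
st()"
```

```text
t 16.45 unit [-102.1   67.7  159.2] turn needed(tool z) -2.67 tz [ 0.    -0.001 -1.   ] F [-2.2  0.1  2.2] w 32.3
```

Contact has begun. I'll continue down about 42 mm.

Emit:
{"api": "drive_tool", "payload": {"steps": [[0, 0, 0.004, 0, 0], [0, 0, 0.004, 0, 0], [0, 0, 0.004, 0, 0], [0, 0, 0.004, 0, 0], [0, 0, 0.004, 0, 0], [0, 0, 0.004, 0, 0], [0, 0, 0.004, 0, 0], [0, 0, 0.004, 0, 0], [0, 0, 0.003, 0, 0], [0, 0, 0.002, 0, 0], [0, 0, 0, 0, 0]]}}

```text
clock: 17.55
position: [586.4, 127.8, 122.0]
ee_rot: [0.118, 0.993, -0.0, -0.0]
contact_force: [-3.4, -0.3, 3.2]
gripper_width: 32.1
```

```bash
python3 -c "
from h import *
look('pics/w9.png')"
```

```text
t 17.55 unit [-102.1   67.5  122. ] turn needed(tool z) -2.71 tz [-0.001 -0.    -1.   ] F [-3.4 -0.3  3.2] w 32.1
[ 0.05  0.55 -0.06]
20 [[-202.7   70.9  154.8]]
60 [[-191.9   70.4  155.4]]
100 [[-180.6   69.9  155.8]]
140 [[-168.6   69.4  156.2]]
180 [[-156.1   68.8  157.4]]
220 [[-142.    68.2  156.1]]
240 [[-134.5   67.8  155.8]]
260 [[-126.7   67.5  155.4]]
```

Levelled to about 2.6°. I'll lift smoothly by 120 mm.

Emit:
{"api": "drive_tool", "payload": {"steps": [[0, 0, -0.003, 0, 0], [0, 0, -0.006, 0, 0], [0, 0, -0.01, 0, 0], [0, 0, -0.012, 0, 0], [0, 0, -0.012, 0, 0], [0, 0, -0.012, 0, 0], [0, 0, -0.012, 0, 0], [0, 0, -0.012, 0, 0], [0, 0, -0.012, 0, 0], [0, 0, -0.012, 0, 0], [0, 0, -0.009, 0, 0], [0, 0, -0.005, 0, 0], [0, 0, -0.003, 0, 0], [0, 0, 0, 0, 0], [0, 0, 0, 0, 0], [0, 0, 0, 0, 0], [0, 0, 0, 0, 0], [0, 0, 0, 0, 0]]}}

```text
clock: 19.4
position: [586.5, 127.9, 242.0]
ee_rot: [0.118, 0.993, -0.0, -0.0]
contact_force: [1.1, -1.6, -1.6]
gripper_width: 31.9
```

```bash
python3 -c "
from h import *
look('pics/w10.png')
im,d=arm.get_image('scene');cv2.imwrite('pics/s10.png',im)
t,_=arm.get_image('top');cv2.imwrite('pics/t10.png',t)
look('pics/w11.png')
"
```

```text
t 19.4 unit [-102.    67.6  242. ] turn needed(tool z) -2.7 tz [-0. -0. -1.] F [ 1.1 -1.6 -1.6] w 31.9
[ 0.05  0.   -0.01]
20 [[-201.8   71.   279. ]]
60 [[-191.4   70.5  279. ]]
100 [[-180.5   70.   279. ]]
140 [[-168.8   69.5  279. ]]
180 [[-156.5   68.9  279.8]]
220 [[-142.6   68.3  278.3]]
240 [[-135.1   68.   277.4]]
260 [[-127.2   67.6  276.6]]
t 19.55 unit [-101.9   67.7  242.2] turn needed(tool z) -2.7 tz [-0. -0. -1.] F [ 0.1 -0.2 -1. ] w 32.2
[-0.    0.09 -0.04]
20 [[-201.7   71.   279.4]]
60 [[-191.4   70.6  278.9]]
100 [[-180.5   70.1  279.2]]
140 [[-168.8   69.5  279. ]]
180 [[-156.5   69.   279.8]]
220 [[-142.6   68.3  278.4]]
240 [[-135.1   68.   277.5]]
260 [[-127.2   67.7  276.8]]
```

View pics/s10.png

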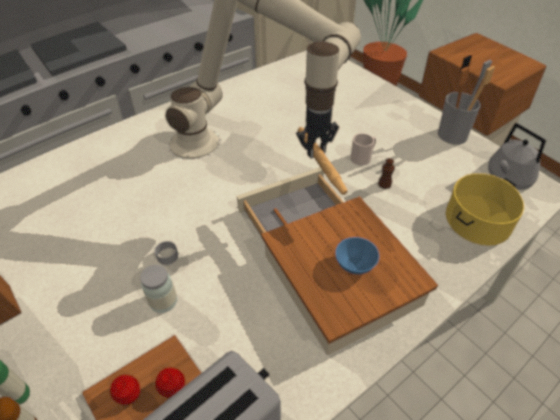

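View pics/t10.png

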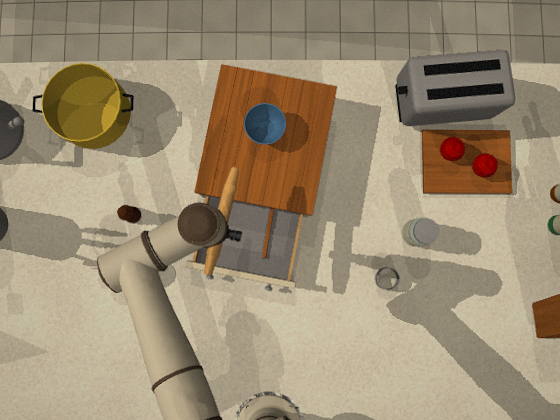

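The pin is held near level at ~6°, the spoon is in the drawer, the drawer panel is still at its stop position (295,283), and the counter items haven't moved. I'll hold briefly to check for creep.

Emit:
{"api": "drive_tool", "payload": {"steps": [[0, 0, 0, 0, 0], [0, 0, 0, 0, 0], [0, 0, 0, 0, 0], [0, 0, 0, 0, 0], [0, 0, 0, 0, 0], [0, 0, 0, 0, 0], [0, 0, 0, 0, 0], [0, 0, 0, 0, 0], [0, 0, 0, 0, 0], [0, 0, 0, 0, 0]]}}

```text
clock: 20.6
position: [586.6, 127.9, 242.3]
ee_rot: [0.117, 0.993, 0.0, 0.0]
contact_force: [0.2, 0.9, -1.9]
gripper_width: 32.1
```

```bash
python3 -c "
from h import *
look('pics/w12.png')
print(arm.job_done())
"
```

```text
t 20.6 unit [-101.9   67.7  242.3] turn needed(tool z) -2.69 tz [ 0.  0. -1.] F [ 0.2  0.9 -1.9] w 32.1
[-0.   -0.    0.01]
20 [[-201.7   71.   279.3]]
60 [[-191.4   70.6  279.1]]
100 [[-180.4   70.1  279.2]]
140 [[-168.7   69.6  279. ]]
180 [[-156.4   69.   279.8]]
220 [[-142.5   68.4  278.3]]
240 [[-135.    68.   277.6]]
260 [[-127.1   67.7  276.8]]
the job is handed in; nothing more can be done
None
```

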